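# Back off the knurled collar of the market grinder by two turns

## Robot

A 7-joint arm with a two-finger parallel gripper is mounted at the origin on the work surface. World frame = base frame: x ahead of the robot, y to its left, z up, the work surface at z = 0. Lengths are in m, angles in rad, forces in N, time in s.
With the tool pointing down it reaches from about 0.425 to 0.875 m from the base axis. Payload 4.7 kg.
Tool frame: the origin (TCP) lies on the centre line of the jaws, within the pads' length; the fingertips stand 19 mm ahead of it and the grasp point (between the pads) is the TCP; x points along the fingers, z is the direction in which the jaws open and shut, and the axes are right-handed (so a half turn about x gives the same grasp; the last joint's range is limited). The gripper opens to 87 mm and grips with 3 to 60 N. Pads are 19 mm wide; open, the fingers measure 117 mm over their backs; the gripper's body (75 mm by 190 mm) begins 51 mm behind the grasp point.
Start: joints at [-1.232, 0.321, -0.07, 1.45, 0.023, 1.371, -0.057], TCP at [0.207, 0.616, 0.242] pointing down, gripper open.
Joint ranges: [-2.86, 2.86], [-0.3, 2.09], [-1.38, 1.24], [0.06, 2.45], [-1.56, 4.7], [0.09, 2.05], [-2.69, 2.69]. Speed limits (rad/s): [2.57, 2.57, 3.14, 3.14, 3.14, 3.14, 3.14].

## Interface

Orientations are given as a rotation vector (axis times angle).
In Python, from bench import get_state, get_image, camera_info, close_job gives the robot as it stands.
- The arm moves only by the tool jog_arm, never from a script. Its argument "targets" is a list of rows, each a list of 7 numbers: the turn, a rotation vector about the tool's x, y, z in degrees, then the shift along the tool's x, y, z in cm, then the finger opening in cm, from 0 to 8.7. In form: [[wx, wy, wz, tx, ty, tz, jaw], ...]. A call has 1 to 10 rows; each row shifts and turns the commanded pose from where the row before left it, along the tool's axes as they then stand; what a row does not reach is not made up. A row lasts 1/8 s, in which the tool goes at most 62.5 mm and 10.7 degrees, less where a joint would pass 70% of its speed; a pose out of reach is approached as far as the arm can. A call is refused whole if a number of a shift passes 6.25 or a number of a turn 10.7, either way. A call with a gripper value outside its range is refused whole. The fingers move at their own pace and stop on an object; "squeeze" is the grip in N (left out, the last holds). Time passes only in rows, so rows that do not move let the fingers close. It gives the time, the measured TCP pose, the force and the opening at its end, in the units of the state.
- get_state(): the state, without advancing time (a new reading comes with each control period).
- get_image(name): name is "scene" or "side" or "wrist"; returns (picture, depth): 400x640x3 uint8, red, green, blue; 400x640 float32, m along the optical axis (not along the pixel's ray), 0 where there is no reading.
- camera_info(name): a dict with "intrinsics" (3x3 intrinsics, pixels), "world_from_camera" (4x4, takes a point from camera to world coordinates); the wrist camera has in their place "mount" (4x4, takes a point from camera to tool coordinates, whose origin is the TCP and whose axes are the tool frame's). Camera axes: x right, y up, looking along -z (the intrinsics and any distortion apply to the point x, -y, -z); pixel columns grow to the right and rows downward; lengths in m; the calibration is good to about 2 mm. A picture is of the moment at which its call begins: read the wrist's pose just before it. camera_info takes no time and is no camera call.
- close_job(): hands the job in, once; it reports no verdict.
The state is a dict: "time": time; "joint_positions": joint angles; "qd": joint speeds; "joint_torque": joint torques, N m; "position": TCP position; "tool_rot": TCP orientation; "ft_force": force on the tool from outside, world axes, zero at the start; "torque": the same for the moment, N m; "grip_width": opening from 0.0 (shut) to 1.0 (fully open).
Only numpy, scipy, OpenCV 4.12 (cv2) and the standard library are available. Lean on these libraries where they do the work, as an engineer would, in place of code of your own. Each camera call takes 0.05 s, during which the arm holds its last target.

## Task

The stall's bean grinder is set for fine spice and the next customer wants coarse: with a fingertip on the knurled rim of the collar on top of the grinder, roll it loose anticlockwise (seen from above) by two full turns from where it is now, and stop there with its white mark back at the red mark. Only roll it, without forcing it or pulling it up; leave the hopper, the oil bottle and the tin measure standing where they are, and take the hand away when done.

Things in the scene. Friction and masses are not known exactly. Their poses are not given: they have to be found in the camera images.
- collar (a joint): turn of the knurled collar in rad: 0 at the start (screwed down, white mark at the red mark), growing as it is loosened anticlockwise seen from above; 6.28 is one turn, the thread ends at four turns. It stays where it is left and cannot go below 0. Turning it takes about 0.1 N m (2 to 3 N along the rim, anywhere on it); it climbs 1.5 mm a turn
- collar_top (a point): centre of the collar's top face, on its upright axis, 230 mm above the counter at the start; turns and climbs with it. The collar is a dark steel disc 100 mm across, 28 mm high, with 36 axial ridges 2 mm proud round its rim; a light slotted guard plate, 70 mm across, is let 3 mm into its top. Its rim is free all round: the flange under it is 32 mm below this point, nothing rises above it
- index_mark (a point): the white index mark on the collar, a 7 mm wide stripe across the top edge and down the rim; this point is on the top edge at 50 mm from the axis and goes round with the collar
- zero_mark (a point): the fixed red mark on the aluminium flange just outside the collar, on the side of the outlet chute (front of the grinder), 59 mm from the axis; the white mark stands at it at the start and after each full turn
- grinder: the bean grinder, fixed to the counter, green, with an aluminium chamber whose top flange, 128 mm across, lies under the collar; base 255 x 170 mm. Origin on the counter under the collar's axis; its -x axis points to the outlet chute (195 mm high at most) and catch cup, z up; its front edge is 180 mm from the axis
- hopper: bystander: the grinder's brown see-through hopper, taken off and standing mouth down, 150 mm across below, neck 66 mm across, 135 mm high; loose, origin in the middle of its underside. Stands about 150 to 250 mm from the collar's axis
- oil_bottle: bystander: amber bottle of oil with yellow cap, 68 mm across, 235 mm high; loose, origin in the middle of its underside. Stands about 150 to 250 mm from the collar's axis
- tin_measure: bystander: open tin cup, 74 mm across, 100 mm high; loose, origin in the middle of its underside. Stands about 150 to 250 mm from the collar's axis

How it is judged:
On the way:
1. the collar has been rolled past one full turn, a finger on it (value of joint collar above 6.28 rad and contact force between the fingers and collar above 0.3 N).
At the end, for the whole second after the job is handed in: the collar stands still two full turns looser than at the start, to within an eighth of a turn (45 degrees) either way; the hopper, the bottle and the tin measure stand upright within 15 mm of where they were (value of joint collar between 11.78 and 13.35 rad and velocity of joint collar between -0.05 and 0.05 rad/s and distance of collar_top from where it was at the start of the episode below 0.006 m and distance of each of hopper, oil_bottle, tin_measure from where it was at the start of the episode below 0.015 m and angle between each of hopper, oil_bottle, tin_measure's own z axis and vertical below 0.1 rad); the robot touches nothing.
It fails at once if the collar is pulled up off its thread (more than 8 mm up) (distance of collar_top from where it was at the start of the episode above 0.008 m).
It fails at once if the collar is unscrewed more than three turns (value of joint collar above 18.85 rad).
It fails at once if the collar is pressed or pushed brutally (over 60 N) (contact force between the fingers and collar above 60 N).
It fails at once if the hopper, the bottle or the tin measure is moved, lifted or tipped (distance of any of hopper, oil_bottle, tin_measure from where it was at the start of the episode above 0.03 m or angle between any of hopper, oil_bottle, tin_measure's own z axis and vertical above 0.3 rad).
It also fails if it takes over 58 s, if anything falls off the work surface, if the arm or the gripper's body presses on something with over 40 N, if the wrist force passes 120 N, or if a joint passes its speed limit or range.

## Working session

There is one attempt and no reset: what is moved stays moved. The work goes in short steps, Python scripts to look and compute and a tool call to move; the robot and the scene stay as the last step left them, time stands still between calls to the robot, and variables do not carry over. Pictures are saved under pics/ and viewed, and the job is handed in when it is done.

Besides the shell and the picture viewer there is one more tool, called after "Emit:" by a JSON object that holds its "api" and its "payload", one argument or row to a line. jog_arm: Moves the arm, as the interface text tells. Its arguments: {"type":"object","properties":{"targets":{"type":"array"},"squeeze":{"type":"number"}},"required":["targets"]}

```bash
ls; mkdir -p pics; python3 - <<'E'
from bench import *
import cv2,numpy as np
s=get_state(); print(s)
for n in ["scene","side","wrist"]:
    im,d=get_image(n); cv2.imwrite(f"pics/{n}0.png",im[:,:,::-1]); np.savez(f"{n}0.npz",im=im,d=d)
    print(n,camera_info(n))
E
```

```text
pics
{'time': 0.0, 'joint_positions': array([-1.23191097,  0.32186433, -0.07007939,  1.45165996,  0.02261078,
        1.3708164 , -0.05688821]), 'qd': array([ 1.82926928e-04,  5.27288743e-04, -2.64773216e-03,  1.40960641e-05,
        3.78399907e-05, -1.00338942e-03,  2.17539896e-04]), 'joint_torque': array([ 7.02802868e-05, -4.91281700e+01, -4.03968561e-01, -3.12538290e+01,
       -6.39379187e-02,  4.36984515e-02,  1.68602569e-04]), 'position': array([0.20730558, 0.61550835, 0.24044216]), 'tool_rot': array([-0.96796694,  1.34707515,  0.96592509]), 'ft_force': array([ 0.15461272, -0.46501769,  0.07953527]), 'torque': array([ 0.04401782, -0.0075198 ,  0.01130772]), 'grip_width': 0.9974668932760046}
scene {'intrinsics': array([[373.99075839,   0.        , 316.64466852],
       [  0.        , 373.99075839, 197.9572087 ],
       [  0.        ,   0.        ,   1.        ]]), 'world_from_camera': array([[ 0.30620171, -0.69641709,  0.64903294,  1.18284294],
       [ 0.95180519,  0.21140902, -0.22220061, -0.16869535],
       [ 0.01753288,  0.68579112,  0.7275872 ,  0.82673108],
       [ 0.   
[... 317 characters left out ...]
64257789,  0.39645544, -0.65568037, -0.68044293],
       [ 0.01146518,  0.86061261,  0.50913111,  0.71399956],
       [ 0.        ,  0.        ,  0.        ,  1.        ]])}
wrist {'intrinsics': array([[339.81654206,   0.        , 316.95133403],
       [  0.        , 339.81654206, 197.56530051],
       [  0.        ,   0.        ,   1.        ]]), 'mount': array([[-1.32441173e-06,  2.49758893e-01, -9.68308058e-01,
        -1.43188501e-01],
       [-1.57063335e-03,  9.68306863e-01,  2.49758587e-01,
         6.74536484e-02],
       [ 9.99998767e-01,  1.52118771e-03,  3.90997210e-04,
         1.23223978e-03],
       [ 0.00000000e+00,  0.00000000e+00,  0.00000000e+00,
         1.00000000e+00]])}
```

View pics/scene0.png

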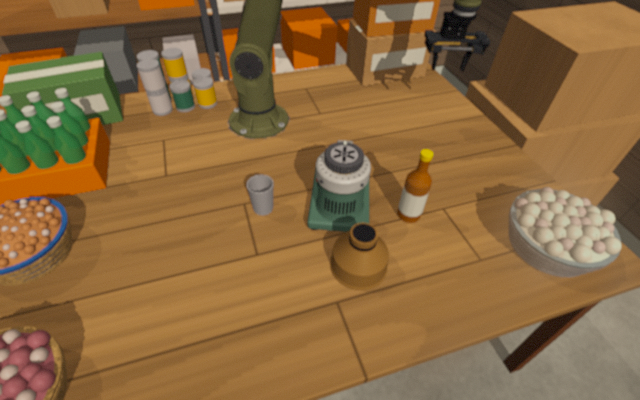

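View pics/side0.png

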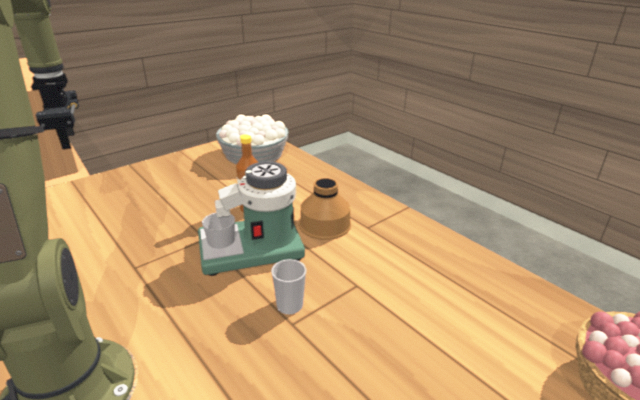

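View pics/wrist0.png

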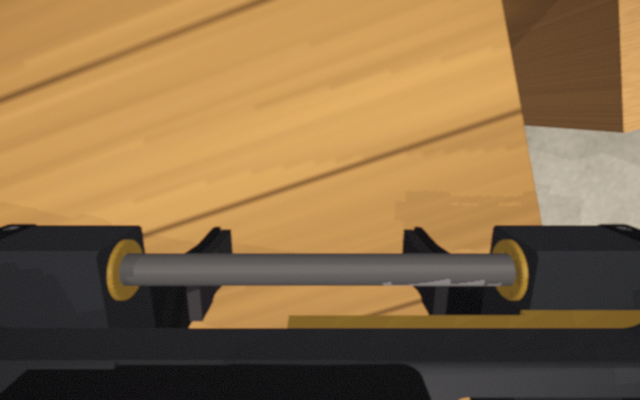

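The scene view has the collar top at about (345,155), the hopper at (360,260), the bottle at (414,190) and the tin at (262,195). In the side view the collar is at (267,175), with the chute pointing towards the robot. The wrist camera doesn't see the grinder yet.

```bash
cat > h.py <<'E'
import numpy as np,cv2
from bench import *
def cloud(n,d,W=None):
    c=camera_info(n);K=c["intrinsics"]
    if W is None: W=c["world_from_camera"]
    v,u=np.mgrid[0:400,0:640]
    P=np.stack([(u-K[0,2])/K[0,0]*d,-(v-K[1,2])/K[1,1]*d,-d,np.ones_like(d)],-1)
    return (P@W.T)[...,:3]
def proj(n,p,W=None):
    c=camera_info(n);K=c["intrinsics"]
    if W is None: W=c["world_from_camera"]
    q=np.linalg.inv(W)@np.r_[p,1]; return K[0,0]*q[0]/-q[2]+K[0,2], K[1,1]*-q[1]/-q[2]+K[1,2]
def tool(s):
    from scipy.spatial.transform import Rotation as R
    T=np.eye(4);T[:3,:3]=R.from_rotvec(s["tool_rot"]).as_matrix();T[:3,3]=s["position"];return T
E
python3 - <<'E'
from h import *
print(tool(get_state()).round(3))
for n in ["scene","side"]:
    z=np.load(n+"0.npz");P=cloud(n,z["d"]);im=z["im"]
    X=P.reshape(-1,3); ok=(z["d"].ravel()>0)
    box={"scene":(300,130,390,240),"side":(190,150,310,280)}[n]
    def at(b,zlo,zhi,cond=None):
        Q=P[b[1]:b[3],b[0]:b[2]].reshape(-1,3);I=im[b[1]:b[3],b[0]:b[2]].reshape(-1,3).astype(int)
        m=(Q[:,2]>zlo)&(Q[:,2]<zhi); 
        return Q[m],I[m]
    def rep(name,Q):
        if len(Q)<5: print(n,name,len(Q));return
        (x,y),r=cv2.minEnclosingCircle(Q[:,:2].astype(np.float32)); print(n,name,len(Q),"c",round(x,4),round(y,4),"r",round(r,4),"mean",Q.mean(0).round(4),"zmax",Q[:,2].max().round(4))
    Q,I=at({"scene":(320,138,370,175),"side":(240,160,300,195)}[n],0.22,0.25); rep("top",Q)
    Q,I=at({"scene":(305,138,380,205),"side":(230,160,310,215)}[n],0.19,0.204); rep("flange",Q)
    Q,I=at({"scene":(395,145,440,225),"side":(230,130,262,180)}[n],0.04,0.26); rep("bottle",Q)
    Q,I=at({"scene":(395,145,440,225),"side":(230,130,262,180)}[n],0.225,0.25); rep("bottlecap",Q)
    Q,I=at({"scene":(330,222,392,290),"side":(298,175,355,240)}[n],0.02,0.3); rep("hopper",Q)
    Q,I=at({"scene":(330,222,392,290),"side":(298,175,355,240)}[n],0.12,0.15); rep("hopneck",Q)
    Q,I=at({"scene":(243,170,278,218),"side":(268,258,310,316)}[n],0.02,0.2); rep("tin",Q)
    Q,I=at({"scene":(243,170,278,218),"side":(268,258,310,316)}[n],0.09,0.2); rep("tinrim",Q)
    a,b=(320,120,),(390,230)
    crop=im[120:300,230:450] if n=="scene" else im[120:330,180:370]
    cv2.imwrite(f"pics/{n}0z.png",cv2.resize(crop[:,:,::-1],None,fx=2.8,fy=2.8,interpolation=cv2.INTER_CUBIC))
E
```

```text
[[-0.    -0.948  0.319  0.207]
 [-0.001  0.319  0.948  0.616]
 [-1.    -0.    -0.001  0.241]
 [ 0.     0.     0.     1.   ]]
scene top 890 c 0.5244 0.1252 r 0.0504 mean [0.5287 0.1228 0.2288] zmax 0.2344
scene flange 716 c 0.5249 0.1241 r 0.0702 mean [0.5553 0.111  0.1974] zmax 0.2037
scene bottle 1322 c 0.5885 0.3175 r 0.0341 mean [0.6017 0.3073 0.1362] zmax 0.2384
scene bottlecap 115 c 0.588 0.3196 r 0.0169 mean [0.5899 0.3169 0.2338] zmax 0.2384
scene hopper 2912 c 0.6749 0.1046 r 0.1016 mean [0.7207 0.0997 0.0822] zmax 0.1396
scene hopneck 590 c 0.7038 0.1126 r 0.0337 mean [0.7084 0.1107 0.1346] zmax 0.1396
scene tin 793 c 0.4355 -0.0806 r 0.0384 mean [ 0.4382 -0.0812  0.0705] zmax 0.1035
scene tinrim 196 c 0.4355 -0.0806 r 0.0384 mean [ 0.4346 -0.0812  0.097 ] zmax 0.1035
side top 718 c 0.5236 0.1245 r 0.0518 mean [0.521  0.1198 0.2274] zmax 0.2321
side flange 704 c 0.5175 0.131 r 0.0783 mean [0.5014 0.0998 0.1958] zmax 0.204
side bottle 1399 c 0.6142 0.3658 r 0.3011 mean [0.6301 0.392  0.1498] zmax 0.2365
side bottlecap 311 c 0.5399 0.2147 r 0.1329 mean [0.5207 0.1788 0.229 ] zmax 0.2365
side hopper 2066 c 0.6665 0.0729 r 0.0991 mean [0.6801 0.0864 0.0778] zmax 0.1382
side hopneck 332 c 0.7027 0.1129 r 0.0342 mean [0.6986 0.107  0.1323] zmax 0.1382
side tin 1408 c 0.4554 -0.0302 r 0.0909 mean [ 0.4349 -0.0806  0.0684] zmax 0.1022
side tinrim 306 c 0.4364 -0.08 r 0.0385 mean [ 0.4366 -0.0798  0.096 ] zmax 0.1022
```

```bash
python3 - <<'E'
from h import *
for n,b in [("scene",(300,130,390,240)),("side",(190,150,310,280))]:
    im=np.load(n+"0.npz")["im"];c=im[b[1]:b[3],b[0]:b[2]]
    cv2.imwrite(f"pics/{n}0zz.png",cv2.resize(c[:,:,::-1],None,fx=5,fy=5,interpolation=cv2.INTER_CUBIC)[:600])
E
```

```text
(no output)
```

View pics/side0zz.png

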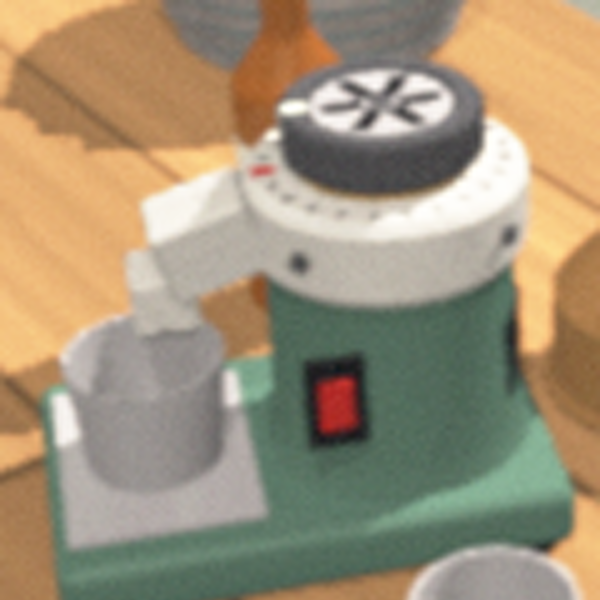

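View pics/scene0zz.png

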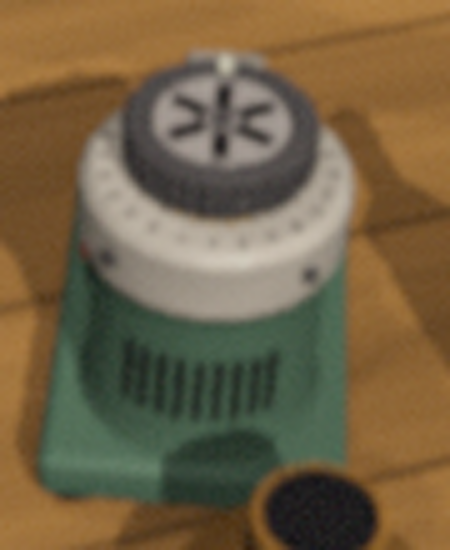

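Both views agree: the axis is at about (0.524, 0.125) and the bystanders are clear of the rim orbit. I'll set the jaws 40 mm apart so two finger edges cradle the rim. Then I'll orbit with tool +y facing the axis, which also keeps the collar in the wrist camera's view.

Emit:
{"api": "jog_arm", "payload": {
  "targets": [
    [0,0,0,-2.5,-2,-2,4],
    [0,0,0,-2.5,-4,-4,4],
    [0,0,0,-2,-4,-4,4],
    [0,0,0,-1,-4,-4,4],
    [0,0,0,0,-4.2,-4.2,4],
    [0,0,0,0,-4.2,-4.2,4],
    [0,0,0,0,-4.2,-4.2,4],
    [0,0,0,0,-4.2,-4.2,4],
    [0,0,0,0,-4.2,-4.2,4]
  ],
  "squeeze": 25
}}

```text
time: 1.27
position: [0.4279, 0.1707, 0.3215]
tool_rot: [-0.967, 1.345, 0.967]
ft_force: [0.2, 0.0, -0.6]
grip_width: 0.462
```

Emit:
{"api": "jog_arm", "payload": {
  "targets": [
    [10,0,0,0,0,0,4],
    [10,0,0,0,0,0,4],
    [10,0,0,0,0,0,4],
    [10,0,0,0,0,0,4],
    [10,0,0,0,0,0,4],
    [10,0,0,0,0,0,4],
    [10,0,0,0,0,0,4],
    [10,0,0,0,0,0,4],
    [10,0,0,0,0,0,4]
  ]
}}

```text
time: 2.4
position: [0.4273, 0.1725, 0.3213]
tool_rot: [0.259, 1.556, -0.26]
ft_force: [0.8, -0.4, -0.4]
grip_width: 0.459
```

Emit:
{"api": "jog_arm", "payload": {
  "targets": [
    [10,0,0,0,0,0,4],
    [10,0,0,0,0,0,4],
    [10,0,0,0,0,0,4],
    [10,0,0,0,0,0,4],
    [10,0,0,0,0,0,4],
    [10,0,0,0,0,0,4],
    [10,0,0,0,0,0,4],
    [10,0,0,0,0,0,4],
    [10,0,0,0,0,0,4],
    [0,0,0,0,0,0,4]
  ]
}}

```text
time: 3.65
position: [0.4273, 0.1725, 0.3214]
tool_rot: [1.443, 1.039, -1.443]
ft_force: [0.9, -0.4, 0.3]
grip_width: 0.459
```

```bash
cat > look.py <<'E'
from h import *
import sys
s=get_state();T=tool(s);print("t",round(s["time"],2),"p",s["position"].round(4),"F",s["ft_force"].round(1),"q",s["joint_positions"].round(2),"w",round(s["grip_width"]*8.7,2))
print(T[:3,:3].round(3))
im,d=get_image("wrist");n=sys.argv[1];np.savez(f"w{n}.npz",im=im,d=d,T=T)
cv2.imwrite(f"pics/w{n}.png",im[:,:,::-1])
W=T@camera_info("wrist")["mount"];P=cloud("wrist",d,W)
m=(P[...,2]>0.222)&(P[...,2]<0.24)&(d>0)&(np.hypot(P[...,0]-.524,P[...,1]-.125)<.06)
Q=P[m]
if len(Q)>20:
    (x,y),r=cv2.minEnclosingCircle(Q[:,:2].astype(np.float32));print("top c",round(x,4),round(y,4),"r",round(r,4),"z",np.median(Q[:,2]).round(4),len(Q))
hsv=cv2.cvtColor(im,cv2.COLOR_RGB2HSV)
rr=np.hypot(P[...,0]-.524,P[...,1]-.125)
wm=(rr>0.040)&(rr<0.054)&(P[...,2]>.215)&(hsv[...,2]>170)&(hsv[...,1]<50)
rm=(rr>0.05)&(rr<0.068)&(P[...,2]>.18)&(P[...,2]<.21)&(hsv[...,1]>130)&((hsv[...,0]<8)|(hsv[...,0]>172))
for k,mm in (("white",wm),("red",rm)):
    if mm.sum()>3:
        q=np.median(P[mm],0);print(k,mm.sum(),q.round(4),"ang",np.degrees(np.arctan2(q[1]-.125,q[0]-.524)).round(1),"px",np.argwhere(mm).mean(0)[::-1].round(0))
E
python3 look.py 1
```

```text
t 3.65 p [0.4273 0.1725 0.3214] F [ 0.9 -0.4  0.3] q [-0.59 -0.12  0.14  1.77  0.02  1.49 -2.35] w 4.0
[[-0.     0.948 -0.317]
 [-0.    -0.317 -0.948]
 [-1.    -0.     0.   ]]
top c 0.5258 0.1282 r 0.0501 z 0.2282 15847
white 447 [0.4923 0.1506 0.2292] ang 141.0 px [319.  84.]
red 83 [0.472  0.1518 0.1995] ang 152.7 px [326. 136.]
```

View pics/w1.png

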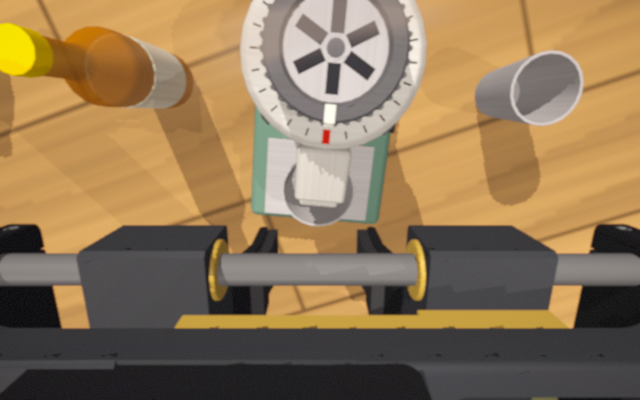

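The wrist view shows the collar at (336,46), the white mark at (330,113) and the red mark at (326,136), with all three bystanders clear. I'll lower beside the rim now.

Emit:
{"api": "jog_arm", "payload": {
  "targets": [
    [0,0,0,0,3.7,1.3,4],
    [0,0,0,4.0,0,0,4],
    [0,0,0,4.0,0,0,4],
    [0,0,0,1.2,0,0,4],
    [0,0,0,0,0,0,4],
    [0,0,0,0,0,0,4]
  ]
}}

```text
time: 4.45
position: [0.4594, 0.149, 0.2314]
tool_rot: [1.446, 1.038, -1.441]
ft_force: [-0.2, -0.3, 0.4]
grip_width: 0.458
```

```bash
python3 look.py 2
```

```text
t 4.45 p [0.4594 0.149  0.2314] F [-0.2 -0.3  0.4] q [-0.56 -0.04  0.19  1.87  0.01  1.3  -2.27] w 3.98
[[ 0.003  0.948 -0.318]
 [ 0.001 -0.318 -0.948]
 [-1.     0.002 -0.002]]
top c 0.526 0.1285 r 0.0504 z 0.2282 42090
white 667 [0.5026 0.1476 0.2286] ang 133.5 px [284. 142.]
red 78 [0.4692 0.1529 0.1996] ang 153.0 px [307. 225.]
```

View pics/w2.png

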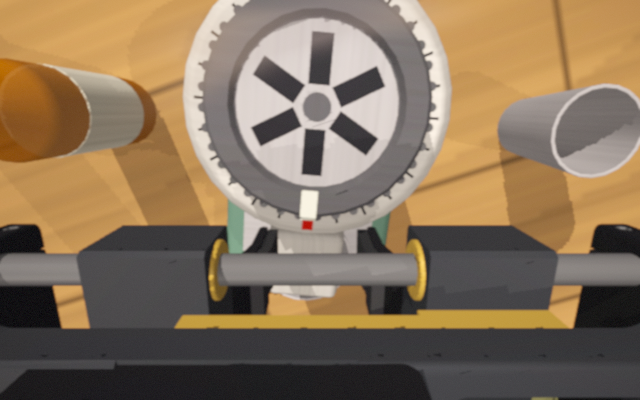

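```bash
python3 - <<'E'
from h import *
z=np.load("w2.npz");T=z["T"];W=T@camera_info("wrist")["mount"];P=cloud("wrist",z["d"],W)
p=np.median(P[103:111,313:321].reshape(-1,3),0);print("bolt",p, "tool",(np.linalg.inv(T)@np.r_[p,1]).round(4))
g=P[108:112,313:321]
for u,v in((327,137),(400,106),(235,106),(317,18)): print(u,v,P[v,u].round(4))
E
```

```text
bolt [0.5258378  0.12819907 0.22932737] tool [ 0.0022  0.0696 -0.0015  1.    ]
327 137 [0.5126 0.1279 0.2285]
400 106 [0.5148 0.0947 0.2263]
235 106 [0.537  0.1605 0.2268]
317 18 [0.5577 0.1172 0.2276]
```

Emit:
{"api": "jog_arm", "payload": {
  "targets": [
    [0,0,0,0.2,0.9,0,4],
    [0,0,0,0,0,0,4]
  ]
}}

```text
time: 4.75
position: [0.4678, 0.1452, 0.2279]
tool_rot: [1.446, 1.037, -1.444]
ft_force: [0.2, -0.1, 0.4]
grip_width: 0.458
```

Emit:
{"api": "jog_arm", "payload": {
  "targets": [
    [0,0,0,0,0.2,0,4],
    [0,0,0,0,0,0,4]
  ]
}}

```text
time: 5.0
position: [0.4689, 0.145, 0.2276]
tool_rot: [1.444, 1.038, -1.444]
ft_force: [0.3, -0.1, 0.6]
grip_width: 0.462
```

Emit:
{"api": "jog_arm", "payload": {
  "targets": [
    [0,0,0,0,0.2,0,4],
    [0,0,0,0,0,0,4]
  ]
}}

```text
time: 5.25
position: [0.4708, 0.1443, 0.2276]
tool_rot: [1.444, 1.038, -1.444]
ft_force: [0.1, -0.3, 0.1]
grip_width: 0.455
```

Emit:
{"api": "jog_arm", "payload": {
  "targets": [
    [0,0,0,0,0.2,0,4],
    [0,0,0,0,0,0,4]
  ]
}}

```text
time: 5.5
position: [0.4727, 0.1437, 0.2276]
tool_rot: [1.444, 1.038, -1.444]
ft_force: [0.1, 0.5, 1.4]
grip_width: 0.456
```

Emit:
{"api": "jog_arm", "payload": {
  "targets": [
    [0,0,0,0,0.2,0,4],
    [0,0,0,0,0,0,4]
  ]
}}

```text
time: 5.75
position: [0.4733, 0.1436, 0.2275]
tool_rot: [1.442, 1.04, -1.446]
ft_force: [-4.2, 1.0, 2.7]
grip_width: 0.459
```

Contact came at about 4.4 N, with roughly 3 N per mm of press. I'll press a little further and try a short arc.

Emit:
{"api": "jog_arm", "payload": {
  "targets": [
    [0,0,0,0,0.2,0,4],
    [-5,0,0,0,0.02,0.45,4],
    [-10,0,0,0,0.08,0.9,4],
    [-10,0,0,0,0.08,0.9,4]
  ]
}}

```text
time: 6.25
position: [0.4717, 0.121, 0.2273]
tool_rot: [1.12, 1.267, -1.124]
ft_force: [-7.8, 0.9, 3.4]
grip_width: 0.457
```

```bash
python3 look.py 3
```

```text
t 6.25 p [0.4717 0.121  0.2273] F [-7.8  0.9  3.4] q [-0.53 -0.02  0.22  1.87  0.    1.3  -1.76] w 3.98
[[-0.005  0.993  0.119]
 [ 0.001  0.119 -0.993]
 [-1.    -0.005 -0.001]]
top c 0.52 0.1254 r 0.0565 z 0.2284 44074
white 1629 [0.5692 0.1332 0.2291] ang 10.2 px [306.  69.]
```

View pics/w3.png

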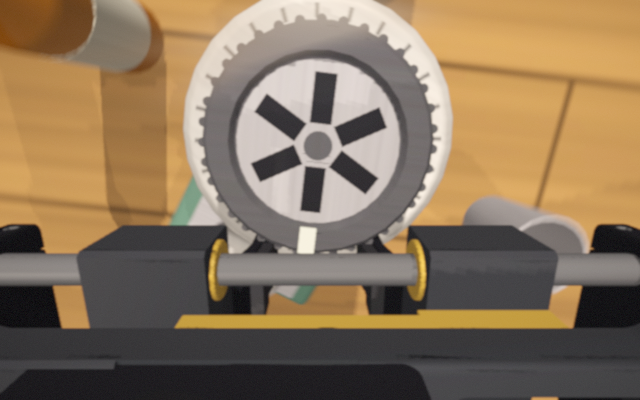

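The slots and white mark kept their place relative to the fingers at (307,240), so the collar follows without slip. Continuing.

Emit:
{"api": "jog_arm", "payload": {
  "targets": [
    [-10,0,0,0,0.08,0.9,4],
    [-10,0,0,0,0.08,0.9,4],
    [-10,0,0,0,0.08,0.9,4],
    [-10,0,0,0,0.08,0.9,4],
    [-10,0,0,0,0.08,0.9,4]
  ]
}}

```text
time: 6.92
position: [0.4958, 0.082, 0.2271]
tool_rot: [0.454, 1.525, -0.457]
ft_force: [-4.1, 0.3, 0.5]
grip_width: 0.46
```

```bash
cat > st.py <<'E'
from h import *
s=get_state();T=tool(s);A=np.array([.525,.126]);v=T[:2,:3].T  # tool axes xy
d=A-s["position"][:2]
print("t",round(s["time"],2),"p",s["position"].round(4),"q",s["joint_positions"].round(2),"F tool",(T[:3,:3].T@s["ft_force"]).round(1))
print("alpha(tool)",np.degrees(np.arctan2(-T[1,1],-T[0,1])).round(1),"axis in tool y,z mm",(1e3*d@T[:2,1]).round(1),(1e3*d@T[:2,2]).round(1),"tilt",T[2,:3].round(3))
E
python3 st.py
```

```text
t 6.92 p [0.4958 0.082  0.2271] q [-0.49  0.01  0.28  1.84 -0.    1.3  -0.79] F tool [-0.5 -2.  -3.6]
alpha(tool) -123.3 axis in tool y,z mm 52.8 0.3 tilt [-1.    -0.003 -0.002]
```

Emit:
{"api": "jog_arm", "payload": {
  "targets": [
    [-10,0,0,0,0.28,0.9,4],
    [-10,0,0,0,0.08,0.9,4],
    [-10,0,0,0,0.08,0.9,4],
    [-10,0,0,0,0.08,0.9,4],
    [-10,0,0,0,0.08,0.9,4]
  ]
}}

```text
time: 7.55
position: [0.5409, 0.0757, 0.2273]
tool_rot: [-0.23, 1.561, 0.226]
ft_force: [-3.2, -2.7, 1.4]
grip_width: 0.466
```

```bash
python3 st.py; python3 look.py 4
```

```text
t 7.55 p [0.5409 0.0757 0.2273] q [-0.45  0.11  0.28  1.74 -0.03  1.3   0.13] F tool [-1.4 -1.7 -3.8]
alpha(tool) -73.4 axis in tool y,z mm 52.8 -0.9 tilt [-1.    -0.002 -0.003]
t 7.55 p [0.5409 0.0757 0.2273] F [-3.2 -2.7  1.4] q [-0.45  0.11  0.28  1.74 -0.03  1.3   0.13] w 4.05
[[-0.002 -0.286  0.958]
 [-0.003  0.958  0.286]
 [-1.    -0.002 -0.003]]
top c 0.5253 0.1216 r 0.0565 z 0.2288 44317
white 457 [0.5313 0.1397 0.2286] ang 63.8 px [319. 132.]
red 29 [0.4699 0.1513 0.1993] ang 154.1 px [216.  57.]
```

View pics/w4.png

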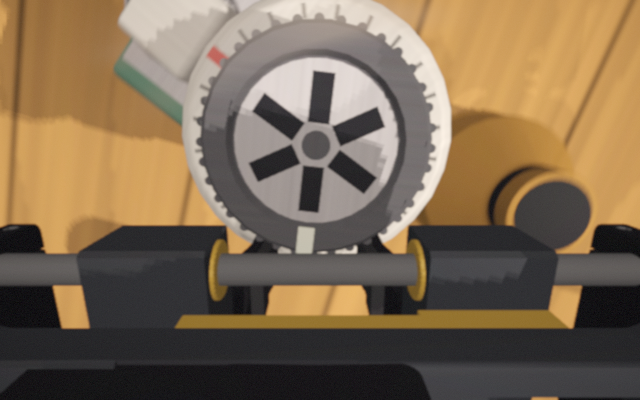

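There's still no slip: the white mark is at (305,240) by the fingers and the red mark at (216,57). I'll keep going with a slight extra press.

Emit:
{"api": "jog_arm", "payload": {
  "targets": [
    [-10,0,0,0,0.23,0.9,4],
    [-10,0,0,0,0.1,0.9,4],
    [-10,0,0,0,0.1,0.9,4],
    [-10,0,0,0,0.1,0.9,4],
    [-10,0,0,0,0.1,0.9,4]
  ]
}}

```text
time: 8.22
position: [0.5745, 0.1061, 0.2276]
tool_rot: [-0.904, 1.376, 0.897]
ft_force: [0.3, -4.8, 0.1]
grip_width: 0.457
```

```bash
python3 st.py
```

```text
t 8.22 p [0.5745 0.1061 0.2276] q [-0.41  0.19  0.21  1.65 -0.04  1.31  0.96] F tool [-0.1 -2.2 -4.3]
alpha(tool) -23.6 axis in tool y,z mm 53.3 -1.6 tilt [-1.    -0.003 -0.002]
```

Emit:
{"api": "jog_arm", "payload": {
  "targets": [
    [-10,0,0,0,0.23,0.9,4],
    [-10,0,0,0,0.1,0.9,4],
    [-10,0,0,0,0.1,0.9,4],
    [-10,0,0,0,0.1,0.9,4],
    [-10,0,0,0,0.1,0.9,4],
    [-10,0,0,0,0.1,0.9,4],
    [0,0,0,0,0,0,4]
  ]
}}

```text
time: 9.1
position: [0.5675, 0.1616, 0.228]
tool_rot: [-1.663, 0.835, 1.653]
ft_force: [5.1, 1.8, -1.8]
grip_width: 0.461
```

```bash
python3 st.py; python3 look.py 5
```

```text
t 9.1 p [0.5675 0.1616 0.228 ] q [-0.39  0.19  0.08  1.64 -0.02  1.31  1.89] F tool [ 1.9 -5.2 -1.6]
alpha(tool) 36.4 axis in tool y,z mm 55.4 -3.5 tilt [-1.    -0.006 -0.003]
t 9.1 p [0.5675 0.1616 0.228 ] F [ 5.1  1.8 -1.8] q [-0.39  0.19  0.08  1.64 -0.02  1.31  1.89] w 4.01
[[ 0.007 -0.805 -0.593]
 [ 0.001 -0.593  0.805]
 [-1.    -0.006 -0.003]]
top c 0.5269 0.1308 r 0.0533 z 0.2293 44613
white 1026 [0.5589 0.1297 0.2296] ang 7.6 px [271. 169.]
red 176 [0.4701 0.1523 0.1996] ang 153.2 px [422.  72.]
```

View pics/w5.png

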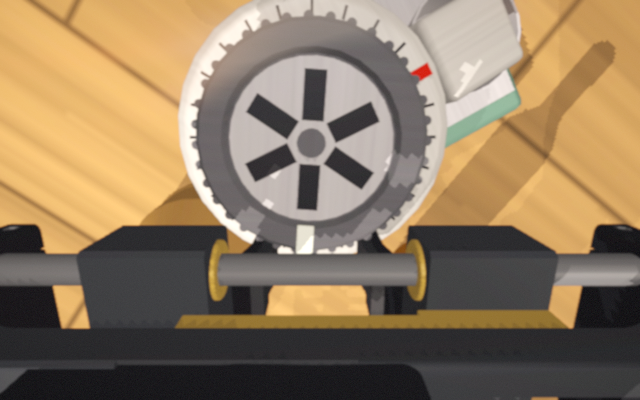

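Still coupled: the white mark is by the fingers at (305,240) and the red mark at (422,72). I'll roll 20° more, retract, and swing back for the next stroke.

Emit:
{"api": "jog_arm", "payload": {
  "targets": [
    [-10,0,0,0,0.1,0.9,4],
    [-10,0,0,0,0.1,0.9,4],
    [0,0,0,0,0,0,4],
    [0,0,0,0,-1.5,0,4],
    [0,0,0,0,0,0,4]
  ]
}}

```text
time: 9.78
position: [0.56, 0.187, 0.2271]
tool_rot: [-1.886, 0.571, 1.889]
ft_force: [0.8, -0.5, 0.1]
grip_width: 0.461
```

```bash
sed -i 's/\[.525,.126\]/[.526,.1275]/' st.py; python3 st.py; python3 look.py 6
```

```text
t 9.78 p [0.56   0.187  0.2271] q [-0.4   0.2   0.03  1.63 -0.01  1.31  2.19] F tool [-0.1 -0.  -0.9]
alpha(tool) 56.4 axis in tool y,z mm 68.3 -4.7 tilt [-1.     0.001  0.001]
t 9.78 p [0.56   0.187  0.2271] F [ 0.8 -0.5  0.1] q [-0.4   0.2   0.03  1.63 -0.01  1.31  2.19] w 4.01
[[-0.001 -0.554 -0.832]
 [ 0.    -0.832  0.554]
 [-1.     0.001  0.001]]
top c 0.5259 0.1279 r 0.0505 z 0.2292 44692
white 1842 [0.5513 0.0962 0.2308] ang -46.5 px [236. 115.]
red 141 [0.4695 0.1526 0.1995] ang 153.1 px [434.  84.]
```

View pics/w6.png

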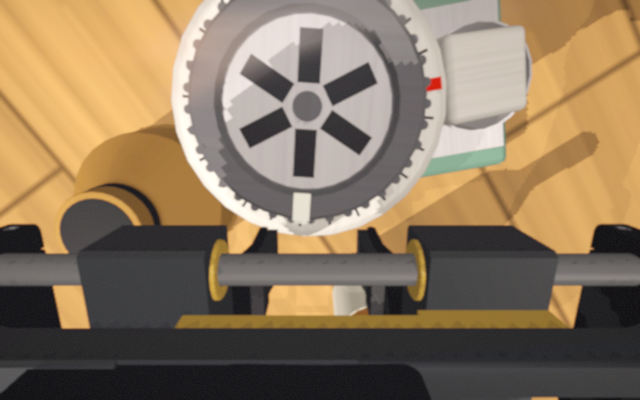

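The mark is at (301,208) with the fingers free, so the collar stands at about 254°. Swinging back clockwise, clear of the rim.

Emit:
{"api": "jog_arm", "payload": {
  "targets": [
    [10,0,0,0,0.1,-1.65,4],
    [10,0,0,0,0.1,-1.18,4],
    [10,0,0,0,0.1,-1.18,4],
    [10,0,0,0,0.1,-1.18,4],
    [10,0,0,0,0.1,-1.18,4],
    [10,0,0,0,0.1,-1.18,4],
    [10,0,0,0,0.1,-1.18,4],
    [10,0,0,0,0.1,-1.18,4],
    [10,0,0,0,0.1,-1.18,4],
    [10,0,0,0,0.1,-1.18,4]
  ]
}}

```text
time: 11.08
position: [0.5753, 0.0787, 0.2273]
tool_rot: [-0.627, 1.48, 0.627]
ft_force: [-0.2, 0.2, -0.6]
grip_width: 0.457
```

Emit:
{"api": "jog_arm", "payload": {
  "targets": [
    [10,0,0,0,0.1,-1.18,4],
    [10,0,0,0,0.1,-1.18,4],
    [10,0,0,0,0.1,-1.18,4],
    [10,0,0,0,0.1,-1.18,4],
    [10,0,0,0,0.1,-1.18,4],
    [10,0,0,0,0.1,-1.18,4],
    [10,0,0,0,0.1,-1.18,4],
    [10,0,0,0,0.1,-1.18,4],
    [10,0,0,0,0.1,-1.18,4],
    [10,0,0,0,0.1,-1.18,4]
  ]
}}

```text
time: 12.32
position: [0.4712, 0.0856, 0.2275]
tool_rot: [0.735, 1.443, -0.736]
ft_force: [0.3, 0.6, -0.5]
grip_width: 0.462
```

```bash
python3 st.py
```

```text
t 12.32 p [0.4712 0.0856 0.2275] q [-0.53 -0.04  0.29  1.89  0.01  1.3  -1.19] F tool [ 0.5  0.6 -0.3]
alpha(tool) -144.1 axis in tool y,z mm 68.9 -1.8 tilt [-1.    -0.001 -0.   ]
```

Emit:
{"api": "jog_arm", "payload": {
  "targets": [
    [10,0,0,0,0.1,-1.3,4],
    [10,0,0,0,0.1,-1.2,4],
    [10,0,0,0,0.1,-1.2,4],
    [10,0,0,0,0.1,-1.2,4],
    [10,0,0,0,0.1,-1.2,4],
    [0,0,0,0,0,0,4]
  ]
}}

```text
time: 13.08
position: [0.4592, 0.1443, 0.2274]
tool_rot: [1.38, 1.089, -1.381]
ft_force: [0.2, 0.3, 0.2]
grip_width: 0.464
```

```bash
python3 st.py; python3 look.py 7
```

```text
t 13.07 p [0.4592 0.1443 0.2274] q [-0.56 -0.03  0.2   1.88  0.01  1.3  -2.17] F tool [-0.2  0.1 -0.3]
alpha(tool) 166.5 axis in tool y,z mm 68.9 0.8 tilt [-1.    -0.001  0.001]
t 13.07 p [0.4592 0.1443 0.2274] F [0.2 0.3 0.2] q [-0.56 -0.03  0.2   1.88  0.01  1.3  -2.17] w 4.04
[[-0.001  0.972 -0.233]
 [-0.    -0.233 -0.972]
 [-1.    -0.001  0.001]]
top c 0.5187 0.13 r 0.056 z 0.2293 45037
white 1084 [0.5512 0.1624 0.2309] ang 53.9 px [228.  73.]
red 84 [0.4692 0.1531 0.1996] ang 152.9 px [299. 228.]
```

View pics/w7.png

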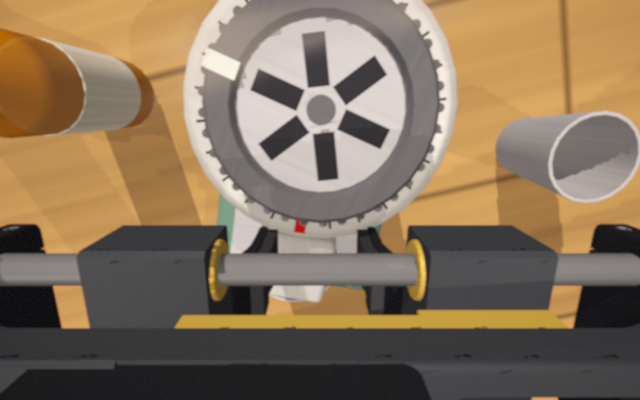

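The white mark is now at (221,64) and the red one at (299,228), so the collar is at about 255°. I'll press in and roll the second stroke of about 232°.

Emit:
{"api": "jog_arm", "payload": {
  "targets": [
    [0,0,0,0,1.2,0.1,4],
    [0,0,0,0,0.55,0,4],
    [-5,0,0,0,0.02,0.45,4],
    [-10,0,0,0,0.08,0.9,4],
    [-10,0,0,0,0.08,0.9,4]
  ]
}}

```text
time: 13.75
position: [0.4727, 0.116, 0.2274]
tool_rot: [1.053, 1.306, -1.062]
ft_force: [-10.3, -0.6, 6.4]
grip_width: 0.461
```

```bash
python3 st.py
```

```text
t 13.75 p [0.4727 0.116  0.2274] q [-0.53 -0.02  0.24  1.87  0.    1.3  -1.66] F tool [ -6.3 -10.3  -1.6]
alpha(tool) -168.2 axis in tool y,z mm 54.5 -0.4 tilt [-1.    -0.008 -0.002]
```

Emit:
{"api": "jog_arm", "payload": {
  "targets": [
    [-10,0,0,0,0.08,0.9,4],
    [-10,0,0,0,0.08,0.9,4],
    [-10,0,0,0,0.08,0.9,4],
    [-10,0,0,0,0.08,0.9,4],
    [-10,0,0,0,0.08,0.9,4]
  ]
}}

```text
time: 14.38
position: [0.5002, 0.0793, 0.2273]
tool_rot: [0.385, 1.541, -0.389]
ft_force: [-6.6, -1.6, 3.7]
grip_width: 0.459
```

```bash
python3 st.py
```

```text
t 14.38 p [0.5002 0.0793 0.2273] q [-0.49  0.02  0.29  1.83 -0.01  1.3  -0.7 ] F tool [-3.7 -4.6 -5. ]
alpha(tool) -118.3 axis in tool y,z mm 54.7 -0.1 tilt [-1.    -0.004 -0.004]
```

Emit:
{"api": "jog_arm", "payload": {
  "targets": [
    [-10,0,0,0,0.2,0.9,4],
    [-10,0,0,0,0.09,0.9,4],
    [-10,0,0,0,0.09,0.9,4],
    [-10,0,0,0,0.09,0.9,4],
    [-10,0,0,0,0.09,0.9,4]
  ]
}}

```text
time: 15.0
position: [0.5463, 0.0769, 0.2275]
tool_rot: [-0.298, 1.553, 0.295]
ft_force: [-3.4, -2.8, 0.7]
grip_width: 0.458
```

```bash
python3 st.py
```

```text
t 15.0 p [0.5463 0.0769 0.2275] q [-0.45  0.12  0.28  1.73 -0.03  1.3   0.22] F tool [-0.7 -1.3 -4.2]
alpha(tool) -68.4 axis in tool y,z mm 54.5 -0.2 tilt [-1.    -0.002 -0.003]
```

Emit:
{"api": "jog_arm", "payload": {
  "targets": [
    [-10,0,0,0,0.2,0.9,4],
    [-10,0,0,0,0.1,0.9,4],
    [-10,0,0,0,0.1,0.9,4],
    [-10,0,0,0,0.1,0.9,4],
    [-10,0,0,0,0.1,0.9,4]
  ]
}}

```text
time: 15.62
position: [0.5764, 0.1103, 0.2275]
tool_rot: [-0.972, 1.346, 0.968]
ft_force: [-0.7, -2.9, 0.3]
grip_width: 0.457
```

```bash
python3 st.py; python3 look.py 8
```

```text
t 15.62 p [0.5764 0.1103 0.2275] q [-0.42  0.19  0.21  1.64 -0.04  1.31  1.05] F tool [-0.3 -0.2 -3. ]
alpha(tool) -18.4 axis in tool y,z mm 53.2 0.4 tilt [-1.    -0.001 -0.003]
t 15.62 p [0.5764 0.1103 0.2275] F [-0.7 -2.9  0.3] q [-0.42  0.19  0.21  1.64 -0.04  1.31  1.05] w 3.98
[[-0.    -0.949  0.315]
 [-0.003  0.315  0.949]
 [-1.    -0.001 -0.003]]
top c 0.5279 0.1272 r 0.0527 z 0.2301 45058
white 825 [0.4948 0.0969 0.23  ] ang -136.1 px [261. 122.]
red 65 [0.4709 0.1513 0.1996] ang 153.7 px [327.   6.]
```

View pics/w8.png

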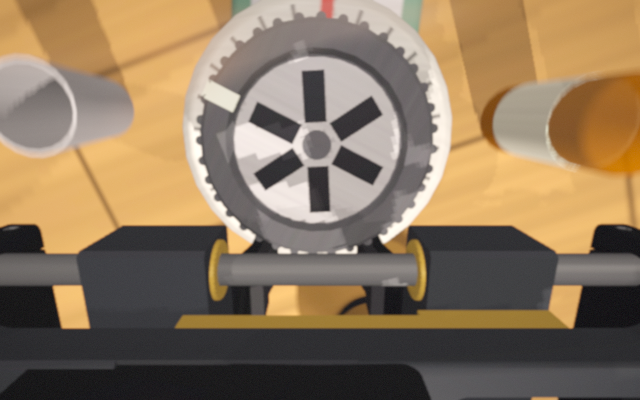

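The mark is at (221,95), so it still tracks the fingers, but the radial press has fallen. I'll add press and finish the stroke.

Emit:
{"api": "jog_arm", "payload": {
  "targets": [
    [-10,0,0,0,0.28,0.9,4],
    [-10,0,0,0,0.12,0.9,4],
    [-10,0,0,0,0.12,0.9,4],
    [-10,0,0,0,0.1,0.9,4],
    [-10,0,0,0,0.1,0.9,4],
    [-10,0,0,0,0.1,0.9,4],
    [0,0,0,0,0,0,4]
  ]
}}

```text
time: 16.55
position: [0.5645, 0.1648, 0.2279]
tool_rot: [-1.721, 0.772, 1.713]
ft_force: [5.7, 1.5, -2.5]
grip_width: 0.461
```

```bash
python3 st.py
```

```text
t 16.55 p [0.5645 0.1648 0.2279] q [-0.4   0.19  0.08  1.64 -0.01  1.31  1.98] F tool [ 2.5 -5.2 -2.6]
alpha(tool) 41.4 axis in tool y,z mm 53.6 -2.5 tilt [-1.    -0.005 -0.003]
```

Retract and swing back for the last stroke.

Emit:
{"api": "jog_arm", "payload": {
  "targets": [
    [0,0,0,0,-1.7,0,4],
    [0,0,0,0,0,0,4],
    [10,0,0,0,0.1,-1.45,4],
    [10,0,0,0,0.1,-1.2,4],
    [10,0,0,0,0.1,-1.2,4],
    [10,0,0,0,0.1,-1.2,4],
    [10,0,0,0,0.1,-1.2,4],
    [10,0,0,0,0.1,-1.2,4],
    [10,0,0,0,0.1,-1.2,4],
    [10,0,0,0,0.1,-1.2,4]
  ]
}}

```text
time: 17.8
position: [0.5784, 0.0837, 0.2274]
tool_rot: [-0.694, 1.458, 0.694]
ft_force: [0.4, -0.3, 0.3]
grip_width: 0.462
```

```bash
python3 st.py
```

```text
t 17.8 p [0.5784 0.0837 0.2274] q [-0.43  0.19  0.27  1.65 -0.05  1.31  0.74] F tool [-0.3 -0.6  0. ]
alpha(tool) -39.1 axis in tool y,z mm 68.3 1.0 tilt [-1.     0.    -0.001]
```

Emit:
{"api": "jog_arm", "payload": {
  "targets": [
    [10,0,0,0,0.1,-1.2,4],
    [10,0,0,0,0.1,-1.2,4],
    [10,0,0,0,0.1,-1.2,4],
    [10,0,0,0,0.1,-1.2,4],
    [10,0,0,0,0.1,-1.2,4],
    [10,0,0,0,0.1,-1.2,4],
    [10,0,0,0,0.1,-1.2,4],
    [10,0,0,0,0.1,-1.2,4]
  ]
}}

```text
time: 18.8
position: [0.4911, 0.0663, 0.2275]
tool_rot: [0.398, 1.534, -0.398]
ft_force: [-1.1, -0.3, -0.5]
grip_width: 0.461
```

```bash
python3 st.py
```

```text
t 18.8 p [0.4911 0.0663 0.2275] q [-0.51 -0.01  0.32  1.86  0.    1.29 -0.7 ] F tool [ 0.5 -0.8 -0.8]
alpha(tool) -119.1 axis in tool y,z mm 70.5 0.8 tilt [-1. -0. -0.]
```

Emit:
{"api": "jog_arm", "payload": {
  "targets": [
    [10,0,0,0,0.1,-1.2,4],
    [10,0,0,0,0.1,-1.2,4],
    [10,0,0,0,0.1,-1.2,4],
    [10,0,0,0,0.1,-1.2,4],
    [10,0,0,0,0.1,-1.2,4],
    [10,0,0,0,0.1,-1.2,4],
    [10,0,0,0,0.1,-1.2,4],
    [0,0,0,0,0,0,4]
  ]
}}

```text
time: 19.8
position: [0.456, 0.1381, 0.2275]
tool_rot: [1.317, 1.136, -1.318]
ft_force: [0.2, 0.5, -0.1]
grip_width: 0.461
```

```bash
python3 st.py; python3 look.py 9
```

```text
t 19.8 p [0.456  0.1381 0.2275] q [-0.56 -0.05  0.21  1.89  0.01  1.3  -2.08] F tool [ 0.1  0.1 -0.5]
alpha(tool) 171.5 axis in tool y,z mm 70.8 0.2 tilt [-1. -0.  0.]
t 19.8 p [0.456  0.1381 0.2275] F [ 0.2  0.5 -0.1] q [-0.56 -0.05  0.21  1.89  0.01  1.3  -2.08] w 4.01
[[-0.     0.989 -0.148]
 [ 0.    -0.148 -0.989]
 [-1.    -0.     0.   ]]
top c 0.5258 0.1282 r 0.0502 z 0.2302 44908
white 710 [0.5392 0.087  0.2305] ang -68.2 px [335.  70.]
red 111 [0.4698 0.1525 0.1995] ang 153.1 px [289. 221.]
```

View pics/w9.png

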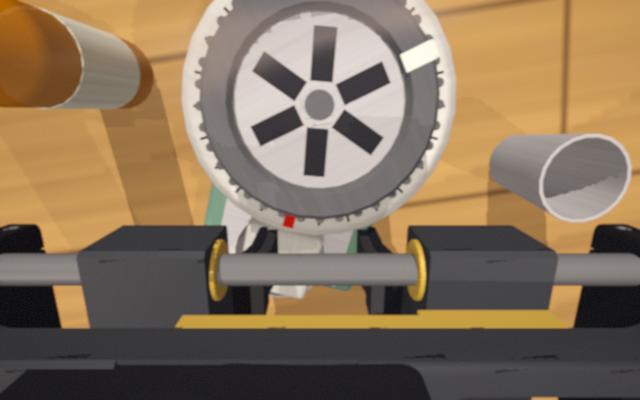

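The mark is at (420,55) around the bolt at (319,104), which puts the collar at about 490° and leaves 230°. Last stroke.

Emit:
{"api": "jog_arm", "payload": {
  "targets": [
    [0,0,0,0,1.3,0,4],
    [0,0,0,0,0.6,0,4],
    [-5,0,0,0,0.02,0.45,4],
    [-10,0,0,0,0.08,0.9,4],
    [-10,0,0,0,0.08,0.9,4]
  ]
}}

```text
time: 20.48
position: [0.4737, 0.1116, 0.2273]
tool_rot: [0.987, 1.339, -0.997]
ft_force: [-9.3, -1.3, 6.0]
grip_width: 0.462
```

```bash
python3 st.py
```

```text
t 20.48 p [0.4737 0.1116 0.2273] q [-0.53 -0.02  0.24  1.87  0.    1.3  -1.57] F tool [-6.  -9.3 -1.4]
alpha(tool) -163.2 axis in tool y,z mm 54.6 -0.2 tilt [-1.    -0.008 -0.001]
```

Emit:
{"api": "jog_arm", "payload": {
  "targets": [
    [-10,0,0,0,0.08,0.9,4],
    [-10,0,0,0,0.08,0.9,4],
    [-10,0,0,0,0.08,0.9,4],
    [-10,0,0,0,0.1,0.9,4],
    [-10,0,0,0,0.1,0.9,4]
  ]
}}

```text
time: 21.1
position: [0.5043, 0.0775, 0.2273]
tool_rot: [0.316, 1.552, -0.323]
ft_force: [-6.1, -3.0, 3.7]
grip_width: 0.459
```

```bash
python3 st.py
```

```text
t 21.1 p [0.5043 0.0775 0.2273] q [-0.49  0.03  0.29  1.82 -0.01  1.3  -0.6 ] F tool [-3.7 -5.2 -4.5]
alpha(tool) -113.3 axis in tool y,z mm 54.5 0.1 tilt [-1.    -0.005 -0.004]
```

Emit:
{"api": "jog_arm", "payload": {
  "targets": [
    [-10,0,0,0,0.2,0.9,4],
    [-10,0,0,0,0.09,0.9,4],
    [-10,0,0,0,0.09,0.9,4],
    [-10,0,0,0,0.1,0.9,4],
    [-10,0,0,0,0.1,0.9,4]
  ]
}}

```text
time: 21.72
position: [0.5504, 0.0792, 0.2275]
tool_rot: [-0.367, 1.543, 0.361]
ft_force: [-3.1, -4.4, 3.1]
grip_width: 0.454
```

```bash
python3 st.py
```

```text
t 21.73 p [0.5504 0.0792 0.2275] q [-0.45  0.13  0.28  1.72 -0.03  1.3   0.3 ] F tool [-3.1 -2.6 -4.7]
alpha(tool) -63.4 axis in tool y,z mm 54.1 -0.2 tilt [-1.    -0.003 -0.004]
```

Emit:
{"api": "jog_arm", "payload": {
  "targets": [
    [-10,0,0,0,0.25,0.9,4],
    [-10,0,0,0,0.11,0.9,4],
    [-10,0,0,0,0.11,0.9,4],
    [-10,0,0,0,0.11,0.9,4],
    [-10,0,0,0,0.11,0.9,4]
  ]
}}

```text
time: 22.35
position: [0.5778, 0.1156, 0.2279]
tool_rot: [-1.039, 1.312, 1.031]
ft_force: [2.0, -4.5, 0.5]
grip_width: 0.459
```

```bash
python3 st.py; python3 look.py 10
```

```text
t 22.35 p [0.5778 0.1156 0.2279] q [-0.42  0.2   0.2   1.64 -0.03  1.31  1.12] F tool [-0.5 -3.  -3.9]
alpha(tool) -13.4 axis in tool y,z mm 53.2 -0.4 tilt [-1.    -0.003 -0.004]
t 22.35 p [0.5778 0.1156 0.2279] F [ 2.  -4.5  0.5] q [-0.42  0.2   0.2   1.64 -0.03  1.31  1.12] w 3.99
[[ 0.002 -0.973  0.232]
 [-0.004  0.232  0.973]
 [-1.    -0.003 -0.004]]
top c 0.528 0.1273 r 0.0525 z 0.2311 45465
white 1135 [0.5161 0.1659 0.2315] ang 100.9 px [348. 115.]
red 64 [0.4701 0.1517 0.1996] ang 153.6 px [337.   5.]
```

View pics/w10.png

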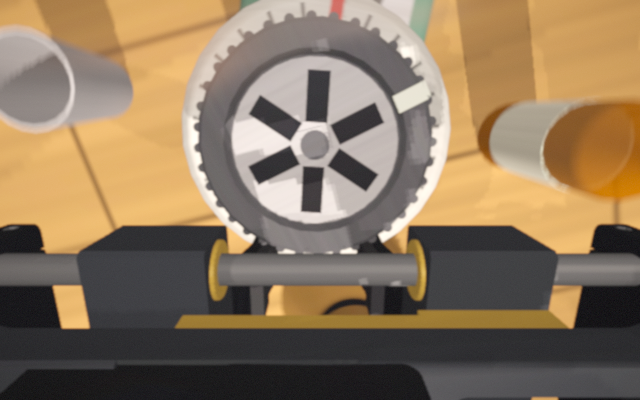

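The mark is at (412,97) and the red mark at (337,5), so 55° remain.

Emit:
{"api": "jog_arm", "payload": {
  "targets": [
    [-10,0,0,0,0.2,0.9,4],
    [-10,0,0,0,0.12,0.9,4],
    [-10,0,0,0,0.11,0.9,4],
    [-10,0,0,0,0.1,0.9,4],
    [-10,0,0,0,0.1,0.9,4],
    [-6,0,0,0,0.03,0.54,4],
    [0,0,0,0,0,0,4],
    [0,0,0,0,0,0,4]
  ]
}}

```text
time: 23.4
position: [0.5638, 0.1662, 0.2282]
tool_rot: [-1.731, 0.763, 1.724]
ft_force: [5.0, -0.3, 0.2]
grip_width: 0.457
```

```bash
python3 st.py; python3 look.py 11
```

```text
t 23.4 p [0.5638 0.1662 0.2282] q [-0.4   0.19  0.07  1.64 -0.01  1.31  1.99] F tool [-0.2 -3.5 -3.6]
alpha(tool) 42.2 axis in tool y,z mm 54.0 -3.2 tilt [-1.    -0.004 -0.003]
t 23.4 p [0.5638 0.1662 0.2282] F [ 5.  -0.3  0.2] q [-0.4   0.19  0.07  1.64 -0.01  1.31  1.99] w 3.98
[[ 0.005 -0.74  -0.672]
 [ 0.    -0.672  0.74 ]
 [-1.    -0.004 -0.003]]
top c 0.5267 0.1308 r 0.0532 z 0.2313 45713
white 1129 [0.5003 0.1273 0.2313] ang 174.5 px [311. 102.]
red 114 [0.4692 0.1529 0.1994] ang 153.0 px [429.  83.]
```

View pics/w11.png

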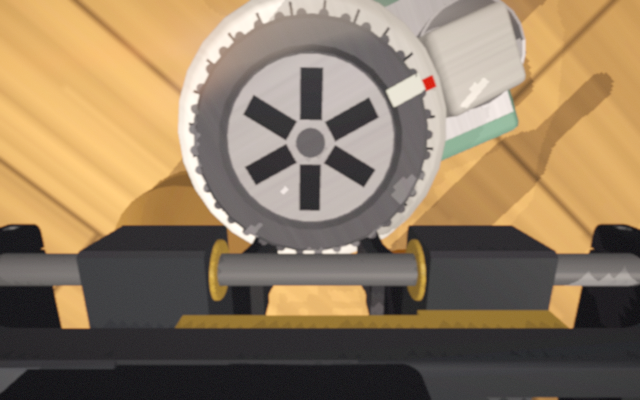

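The white mark (406,91) lines up with the red one (429,83) to within about 2°. Retracting outwards and then up.

Emit:
{"api": "jog_arm", "payload": {
  "targets": [
    [0,0,0,0,-1.6,-0.2,4],
    [0,0,0,0,0,0,4],
    [0,0,0,-4,0,0,4],
    [0,0,0,-5,0,0,4],
    [0,0,0,-4,0,0,4],
    [0,0,0,0,0,0,4]
  ]
}}

```text
time: 24.2
position: [0.5755, 0.176, 0.3615]
tool_rot: [-1.732, 0.76, 1.724]
ft_force: [0.6, -0.3, -0.6]
grip_width: 0.457
```

```bash
python3 st.py; python3 look.py 12; python3 - <<'E'
from h import *
for n in ["scene","side"]:
    im,d=get_image(n);cv2.imwrite(f"pics/{n}9.png",im[:,:,::-1])
    P=cloud(n,d);m=(P[...,2]>.22)&(P[...,2]<.25)&(np.hypot(P[...,0]-.524,P[...,1]-.125)<.06)
    print(n,P[m].mean(0).round(4))
    old=np.load(n+"0.npz")["im"].astype(int);D=np.abs(im.astype(int)-old).sum(-1)
    bs={"bottle":(395,145,440,225),"hopper":(330,232,392,290),"tin":(243,170,278,218)} if n=="scene" else {"hopper":(305,180,355,240),"tin":(268,258,310,316)}
    print({k:(D[b[1]:b[3],b[0]:b[2]]>90).mean().round(3) for k,b in bs.items()})
    b=(230,120,450,300) if n=="scene" else (180,120,370,330)
    cv2.imwrite(f"pics/{n}9z.png",cv2.resize(im[b[1]:b[3],b[0]:b[2],::-1],None,fx=2.8,fy=2.8,interpolation=cv2.INTER_CUBIC))
E
```

```text
t 24.2 p [0.5755 0.176  0.3615] q [-0.41  0.18  0.08  1.38 -0.01  1.57  1.98] F tool [ 0.6 -0.2 -0.6]
alpha(tool) 42.3 axis in tool y,z mm 69.2 -2.5 tilt [-1.    -0.006 -0.002]
t 24.2 p [0.5755 0.176  0.3615] F [ 0.6 -0.3 -0.6] q [-0.41  0.18  0.08  1.38 -0.01  1.57  1.98] w 3.98
[[ 0.006 -0.739 -0.673]
 [ 0.002 -0.673  0.74 ]
 [-1.    -0.006 -0.002]]
top c 0.526 0.128 r 0.05 z 0.2313 12741
white 684 [0.5222 0.112  0.2314] ang -97.9 px [305.  95.]
red 54 [0.4708 0.1521 0.1994] ang 153.0 px [380.  76.]
scene [0.53   0.1223 0.2314]
{'bottle': np.float64(0.0), 'hopper': np.float64(0.0), 'tin': np.float64(0.0)}
side [0.5195 0.1182 0.2298]
{'hopper': np.float64(0.0), 'tin': np.float64(0.0)}
```

View pics/w12.png

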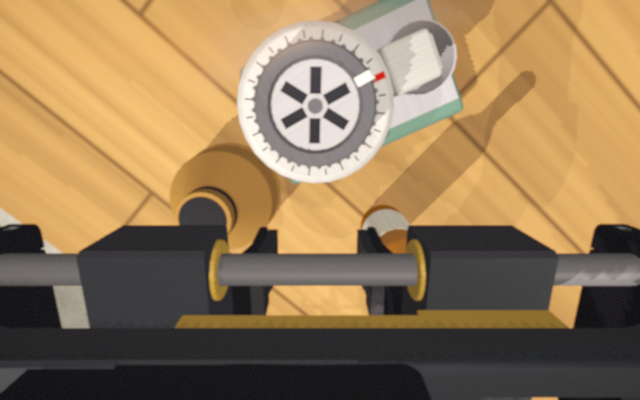

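View pics/side9z.png

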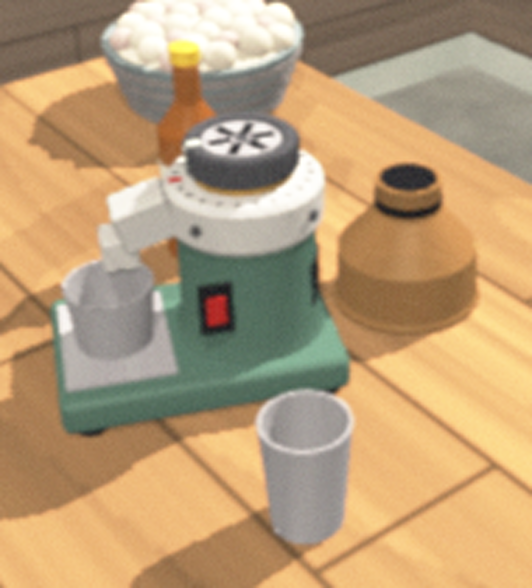

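View pics/scene9z.png

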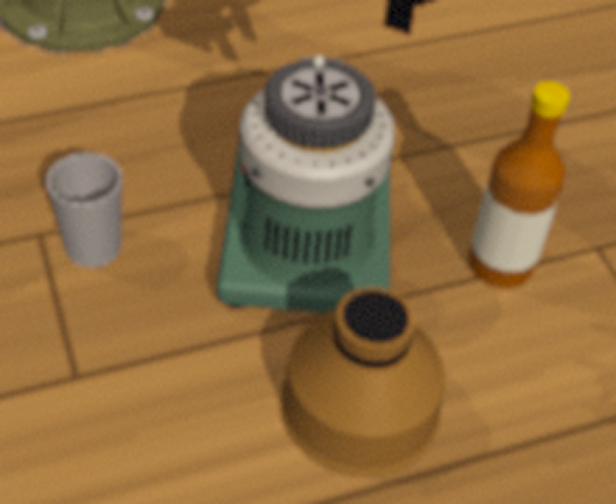

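The marks line up in the wrist view, white at (365,79) and red at (380,76). The top has climbed 3.1 mm, which matches two turns at 1.5 mm each. The hopper, bottle and tin haven't moved and the hand is clear, so I'm handing the job in.

```bash
python3 -c "
from bench import *
print(close_job())"
```

```text
the job is handed in; nothing more can be done
None
```

I rolled the collar two full turns anticlockwise and handed the job in at about 24 s of the 58 s allowed. It took three strokes of about 255°, 235° and 230°, with two finger edges resting against the knurled rim. The hand was then drawn outwards and up, clear of everything.

- **Collar position:** in the last wrist picture the white mark stands at the red mark to within about 2°. The wrist depth reading puts the top face about 3 mm higher than at the start (0.2282 to 0.2313 m), which fits two turns at 1.5 mm a turn.
- **Slip:** the mark kept its place relative to the fingers, to within about 2°, in every picture I took.
- **Forces:** the highest wrist reading I saw was about 12 N. I only read it at the end of each move, so short peaks in between would not show.
- **Bystanders:** the scene view shows no change around the hopper, bottle or tin measure. I checked only the hopper and tin by numbers in the side view.
- **Disagreement:** the wrist camera put the collar's axis about 3 to 4 mm from where the two fixed cameras did. The contact positions favoured the wrist value, so I used that, and it did not affect the result.

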